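# Pin a vice plate to its bench stud with a linch pin

## Robot

A 6-joint arm with a two-finger parallel gripper is mounted at the origin on the work surface. World frame = base frame: x ahead of the robot, y to its left, z up, the work surface at z = 0. Lengths are in m, angles in rad, forces in N, time in s.
With the tool pointing down it reaches from about 0.3 to 0.875 m from the base axis. Payload 6.4 kg.
Tool frame: the origin (TCP) lies on the centre line of the jaws, within the pads' length; the fingertips stand ctrl.nose_length ahead of it and the grasp point (between the pads) lies 2 mm behind it (ctrl.nose_length is the distance from the TCP to the fingertips, in m); z points along the fingers, y is the line along which they close (so a half turn about z gives the same grasp; the last joint's range is limited). The gripper opens to 88 mm and grips with 3 to 60 N. Pads are 18 mm wide; open, the fingers measure 123 mm over their backs; the gripper's body (75 mm by 187 mm) begins 45 mm behind the grasp point.
Start: joints at [0.997, 0.181, 1.607, -0, 1.354, -0.206], TCP at [0.207, 0.537, 0.256] pointing down, gripper open.
Joint ranges: [-2.99, 2.99], [-0.89, 2.07], [0.3, 2.58], [-1.14, 4.28], [0, 2.63], [-3.12, 3.12]. Speed limits (rad/s): [2.57, 2.57, 3.01, 3.14, 3.14, 3.14].

## Interface

Orientations are given as [roll, pitch, yaw] about the fixed x, y, z axes, in that order (R = Rz(yaw) Ry(pitch) Rx(roll)).
In Python, from plant import monitor, eyes, job, ctrl gives the robot as it stands. The module is installed in compiled form; this text tells all that it offers.
- The arm moves only by the tool move_arm, never from a script. Its argument "series" is text: rows parted by semicolons, each of 6 numbers parted by spaces: the shift along the tool's x, y, z scaled (see below), then the turn, a rotation vector about the tool's x, y, z scaled (see below). A call has 1 to 12 rows; each row is the pose to reach, as a shift and turn from the pose commanded when the call began, along the tool's axes at that moment; what a row does not reach only later rows make up. The controller multiplies each number of a shift by 150 mm and each number of a turn by 120 degrees. A row lasts 1/10 s, in which the tool goes at most 50 mm and 8.59 degrees, less where a joint would pass 70% of its speed; a pose out of reach is approached as far as the arm can. A call with a number of a shift or a turn outside -1 to 1 is refused whole. A call with a gripper value outside its range is refused whole. "jaw" is the opening, from 0 (shut) to 1 (fully open), set as the call begins (left out, the last holds). The fingers move at their own pace and stop on an object; "newtons" is the grip in N (left out, the last holds). Time passes only in rows, so rows that repeat a pose let the fingers close. It gives the time, the measured TCP pose, the force, the opening and the grip force at its end, in the units of the state.
- monitor.state(): the state, without advancing time (a new reading comes with each control period).
- eyes.read_camera(name): name is "scene" or "side" or "wrist"; returns (picture, depth): 480x640x3 uint8, blue, green, red; 480x640 float32, m along the optical axis (not along the pixel's ray), 0 where there is no reading.
- eyes.calibration(name): a dict with "mtx" (3x3 intrinsics, pixels), "R" (3x3) and "t" (3): a world point X has camera coordinates R X + t. Camera axes: x right, y down, z forward; pixel columns grow to the right and rows downward; lengths in m; the calibration is good to about 2 mm. A picture is of the moment at which its call begins: read the wrist's pose just before it. calibration takes no time and is no camera call; for the wrist camera it gives the pose at the moment of the call.
- job.job_done(): hands the job in; it is judged then, once.
The state is a dict: "time_s": time; "qpos": joint angles; "qvel": joint speeds; "joint_efforts": joint torques, N m; "ee_pos": TCP position; "tool_rot": TCP orientation; "ft_force": force on the tool from outside, world axes, zero at the start; "wrist_torque": the same for the moment, N m; "opening": finger opening in m; "grasp_force": force on a finger pad.
Only numpy, scipy, OpenCV 4.12 (cv2) and the standard library are available. Lean on these libraries where they do the work, as an engineer would, in place of code of your own. Each camera call takes 0.05 s, during which the arm holds its last target. There are 200 camera calls.

## Task

Lock the vice plate down: pick up the linch pin and push its shank into the slot of the plate's upright foot, from the robot's side and lug up, feeling for the hidden hole in the stud inside, until the pin is fully home. Then flip its sprung ring over the top of the foot and press it until it snaps down past the pin's far end; if that has worked the pin back, push it fully home again, and let go. Do not shove the other things on the bench about.

Things in the scene. Friction and masses are not known exactly. Their poses are not given: they have to be found in the camera images.
- linchpin: Steel linch pin, 0.2 kg, lying lug up on the bench, ring folded back. Origin: where shank axis and ring hinge axis cross, 10 mm above the bench at first. x along the shank to its tip, y along the hinge, z up. Head block 42 x 18 x 20 mm: x -30 to +12, z -10 to +10 mm; its front face x = +12 is the shoulder. Fully home, the shoulder lies against the foot.
- lug (a point): Middle of the grip lug on the pin's head, at x -20, z +26 mm in the pin's frame: a flat upright black plastic tab 20 mm long (x -30 to -10), 10 mm thick in y, z from +10 to +42. Pinch it across y from above, well up (z about +32), so the fingertips clear head and ring.
- tip (a point): The pin's round tip, at x +76 mm on the shank axis. The shank is round, 10 mm in diameter, x 12 to 71, ending in a ball nose of 5 mm radius. With the pin home, 24 mm stands out beyond the foot, and the ring's bar has to snap past this nose from above to below.
- ring (a joint): Ring angle about its hinge (rad): 0 = folded back, away from the tip, level with the shank; 1.57 = standing up on the lug side; 3.14 = level again, bar at the tip; 3.34 = stop. A stiff hinge (0.035 N m) keeps it where it is left. At about 3.07 the bar meets the top of the round tip; the loop must be pressed down to stretch 2 mm (1.2 N per mm) and snap past, and is caught from 3.21 on.
- ring_bar (a point): Middle of the ring's end bar: round steel, 8 mm diameter, 46 mm long, parallel to the hinge axis and 78 mm from it, about 40 mm free between the side arms. The loop can stretch up to 8 mm away from the hinge, against its spring. Side arms 6 mm round, 56 mm apart (centres), so the ring passes round lug, foot and pin.
- fixture: Fixed grey plate 270 x 110 x 10 mm carrying a blue machine vice (70 mm high, from x = +94 mm on) and, nearer the robot, an upright capped tube foot 40 x 30 mm (x, y), 115 mm high above the bench. Origin: on the foot's axis at bench height; x from foot to vice (away from the robot), z up. Foot faces at x -20 and +20 mm.
- slot (a point): Middle of the mouth of the foot's upright slot facing the robot, 80 mm above the bench; fixture axes. Slot 14 mm wide, 30 mm high, through both 4 mm walls of the foot. Push the pin in along +x of the fixture, lug up. Home, the pin's origin is 12 mm before the mouth (x = -12).
- stud_face (a point): Middle of the slot, on the face of the stud (32 x 22 mm) hidden inside the foot, 4 mm in from the slot's mouth. The stud has one square cross hole 11 x 11 mm, centred sideways, along fixture x. Its height is NOT reported: its centre lies anywhere from 8 mm below to 8 mm above this point; elsewhere the stud is solid. Feel for it with the pin's tip. The pin has 1 mm of play in it and rocks a little.
- stone: Bystander: grey whetstone, 150 x 50 x 25 mm, lying on the bench; origin under its middle.
- grease_tin: Bystander: low aluminium grease tin, 68 mm across, 42 mm high; origin under its middle.
- driver: Bystander: screwdriver with orange handle, lying on the bench along its x.

How it is judged:
By the outcome, as a careful person would: the job done as asked, in the order asked, and still so for the second after the job is handed in, with the robot touching nothing.
It also fails if it takes over 72 s, if anything falls off the work surface, if the arm or the gripper's body presses on something with over 40 N, if the wrist force passes 120 N, or if a joint passes its speed limit or range.

## Working session

There is one attempt and no reset: what is moved stays moved. The work goes in short steps, Python scripts to look and compute and a tool call to move; the robot and the scene stay as the last step left them, time stands still between calls to the robot, and variables do not carry over. Pictures are saved under pics/ and viewed, at most 10 in all, crops included, and the job is handed in when it is done.

Besides the shell and the picture viewer there is one more tool, called after "Emit:" as name(argument=value, ...) on one line, values as JSON. move_arm: Moves the arm, as the interface text tells. Its arguments: {"type":"object","properties":{"series":{"type":"string"},"jaw":{"type":"number"},"newtons":{"type":"number"}},"required":["series"]}

```bash
mkdir -p pics; ls
python3 - <<'E'
from plant import monitor, eyes, ctrl
import cv2,numpy as np
print(monitor.state(), ctrl.nose_length)
for n in("scene","side"):
    p,d=eyes.read_camera(n); cv2.imwrite(f"pics/{n}0.png",p); np.savez(f"{n}0.npz",p=p,d=d,**eyes.calibration(n))
    c=eyes.calibration(n);print(n,c)
E
```

```text
pics
{'time_s': 0.0, 'qpos': array([ 9.96659397e-01,  1.81548538e-01,  1.60800892e+00, -2.90576945e-05,
        1.35380990e+00, -2.06293586e-01]), 'qvel': array([ 0.00112647,  0.00040025,  0.00130823,  0.00262617, -0.00053859,
       -0.0004505 ]), 'joint_efforts': array([ 1.47089836e-04, -4.33873236e+01, -3.41839778e+01,  6.99989428e-02,
        3.86487565e-02, -1.02007421e-04]), 'ee_pos': array([0.20647409, 0.53609728, 0.25480547]), 'tool_rot': array([-3.13984977e+00, -3.35754040e-04,  2.77375530e+00]), 'ft_force': array([-0.97265405,  0.43556155, -0.1738315 ]), 'wrist_torque': array([ 0.0348247 , -0.00219633,  0.04820302]), 'grasp_force': 0.0, 'opening': 0.08765920948964065} 0.017
scene {'mtx': array([[500.41826634,   0.        , 316.54795141],
       [  0.        , 500.41826634, 243.216245  ],
       [  0.        ,   0.        ,   1.        ]]), 'R': array([[-0.1991414 ,  0.97996842, -0.00214384],
       [ 0.65684072,  0.13185381, -0.7424115 ],
       [-0.72725716, -0.14925303, -0.66994072]]), 't': array([ 0.12891576, -0.3101868 ,  1.34916135])}
side {'mtx': array([[434.69664638,   0.        , 322.35008572],
       [  0.        , 434.69664638, 232.62341081],
       [  0.        ,   0.        ,   1.        ]]), 'R': array([[ 0.70138982, -0.71274379, -0.00697249],
       [-0.46096272, -0.44611504, -0.76713411],
       [ 0.54365954,  0.54127411, -0.64144886]]), 't': array([-0.40246351,  0.3161326 ,  0.52088538])}
```

View pics/scene0.png

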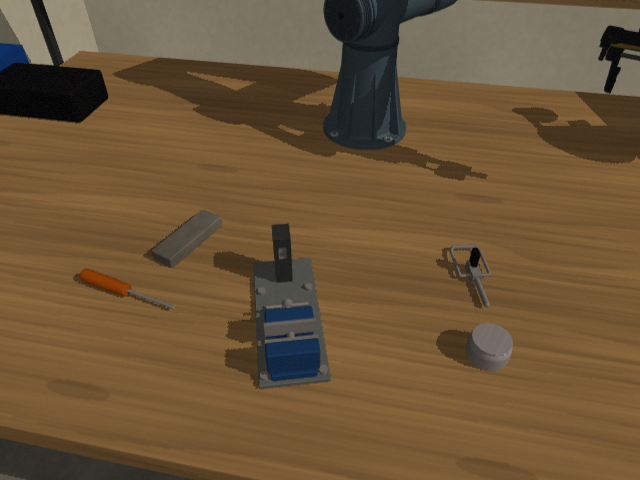

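View pics/side0.png

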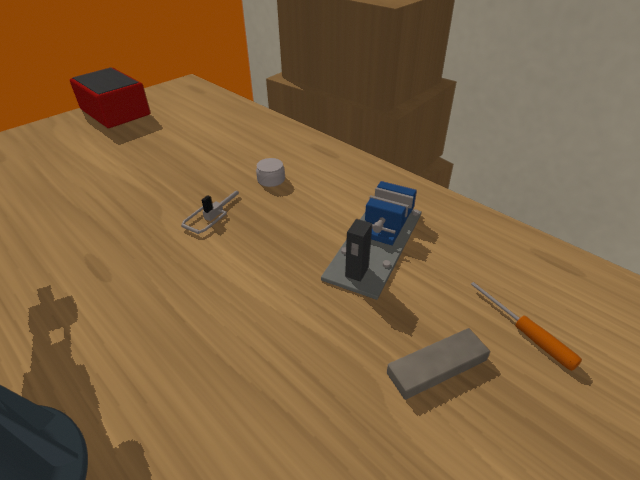

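Scene view: the pin is at about (475,265) with its tip towards the camera at (487,303), the foot top is at (282,228) and the vice is below it. Side view: the pin lug is at (207,204), the tip at (238,193), and the foot's slot at (354,250). Next I'll fit poses from depth.

```bash
cat > h.py <<'E'
import numpy as np,cv2
def cloud(p,d,c):
    v,u=np.mgrid[:480,:640]; K=c["mtx"]
    P=np.stack([(u-K[0,2])/K[0,0]*d,(v-K[1,2])/K[1,1]*d,d],-1)
    W=(P-c["t"])@c["R"]
    W[d<=0]=np.nan
    return W
def proj(X,c):
    X=np.atleast_2d(X)@np.asarray(c["R"]).T+c["t"]; x=X@c["mtx"].T
    return x[:,:2]/x[:,2:]
E
python3 - <<'E'
import numpy as np,cv2
from h import *
np.set_printoptions(precision=4,suppress=True)
for n,win in(("scene",dict(pin=(440,235,500,312),foot=(265,218,300,285),plate=(245,215,335,390))),("side",dict(pin=(175,185,245,240),foot=(335,215,375,285),plate=(318,178,428,300)))):
    f=np.load(n+"0.npz");W=cloud(f["p"],f["d"],f);g=f["p"].astype(int)
    print(n,"bench z",np.nanmedian(W[300:330,380:430,2] if n=="scene" else W[300:330,200:260,2]))
    for k,(a,b,c,e) in win.items():
        w=W[b:e,a:c].reshape(-1,3);col=g[b:e,a:c].reshape(-1,3)
        if k=="pin":
            m=(w[:,2]>.004)&(w[:,2]<.06);q=w[m]
            lug=w[m&(w[:,2]>.024)];print(" lug",len(lug),np.median(lug,0),lug.min(0),lug.max(0))
            low=q[q[:,2]<.024];grey=low
            print(" pinpts",len(q),q.min(0),q.max(0)); np.save(n+"_pin.npy",q)
        if k=="foot":
            t=w[(w[:,2]>.108)&(w[:,2]<.125)];print(" foottop",len(t),np.median(t,0),t.min(0),t.max(0)); 
            r=cv2.minAreaRect((t[:,:2]*1000).astype(np.float32));print(r)
        if k=="plate":
            t=w[(w[:,2]>.005)&(w[:,2]<.016)];r=cv2.minAreaRect((t[:,:2]*1000).astype(np.float32));print(" plate",len(t),r)
E
```

```text
scene bench z 0.0005989489226017133
 lug 147 [0.5061 0.2649 0.0425] [0.4901 0.2594 0.024 ] [0.5116 0.2731 0.0554]
 pinpts 882 [0.4194 0.2249 0.0041] [0.594  0.3    0.0554]
 foottop 318 [ 0.5917 -0.0741  0.1154] [ 0.5635 -0.0934  0.108 ] [ 0.612  -0.0544  0.1182]
((587.989501953125, -74.87956237792969), (43.09354782104492, 29.872299194335938), 19.273616790771484)
 plate 3869 ((659.0633544921875, -60.36973571777344), (316.7396240234375, 128.29931640625), 18.580747604370117)
side bench z 0.0003478677025193089
 lug 133 [0.4979 0.2629 0.0418] [0.489  0.2569 0.024 ] [0.511  0.273  0.0541]
 pinpts 673 [0.4345 0.2243 0.0042] [0.5919 0.3908 0.0541]
 foottop 345 [ 0.5834 -0.0773  0.1152] [ 0.5635 -0.0957  0.108 ] [ 0.6085 -0.0566  0.1178]
((586.6737060546875, -75.43772888183594), (41.59845733642578, 30.224130630493164), 18.315765380859375)
 plate 2654 ((676.3659057617188, -45.2567138671875), (272.1150207519531, 110.21018981933594), 18.53536605834961)
```

```bash
cat >> h.py <<'E'
from scipy.spatial.transform import Rotation as Ro
def plan(pos,rpy,st=None):
    from plant import monitor
    st=st or monitor.state()
    R0=Ro.from_euler("xyz",st["tool_rot"]);R1=Ro.from_euler("xyz",rpy)
    d=R0.inv().apply(np.asarray(pos)-st["ee_pos"]);r=(R0.inv()*R1).as_rotvec()
    print("shift",np.round(d/.15,3),"turn",np.round(r/np.deg2rad(120),3),"mm",np.round(d*1e3,1),"deg",np.round(np.rad2deg(r),1))
E
python3 - <<'E'
import numpy as np
from h import *
from plant import eyes,monitor
np.set_printoptions(precision=4,suppress=True)
st=monitor.state();c=eyes.calibration("wrist")
R=Ro.from_euler("xyz",st["tool_rot"]);cp=-c["R"].T@c["t"]
print("cam in tool",R.inv().apply(cp-st["ee_pos"]));print((c["R"]@R.as_matrix()).T,c["mtx"][0])
q=np.concatenate([np.load(n+"_pin.npy") for n in("scene","side")])
s=q[(q[:,0]>.53)&(q[:,0]<.6)&(q[:,1]<.31)];print(len(s),s.min(0),s.max(0))
s=s[s[:,2]>.009];vx,vy,x,y=cv2.fitLine(s[:,:2].astype(np.float32),cv2.DIST_HUBER,0,.01,.01).ravel()
yaw=np.arctan2(vy,vx);print("yaw",np.rad2deg(yaw),x,y)
for k in(0,np.pi): plan([.515-.0,.265,.25],[np.pi,0,yaw+k],st)
E
```

```text
cam in tool [ 0.0761 -0.0006 -0.1279]
[[-0.0002 -0.9572 -0.2895]
 [ 1.     -0.0003  0.0003]
 [-0.0004 -0.2895  0.9572]] [417.3647   0.     310.9444]
311 [0.53   0.2249 0.0041] [0.594  0.2969 0.0217]
yaw 15.944422 0.5599908 0.27982643
shift [-2.569 -0.947  0.033] turn [-0.001  0.001  1.192] mm [-385.4 -142.1    5. ] deg [ -0.1   0.1 143. ]
shift [-2.569 -0.947  0.033] turn [-0.001 -0.    -0.308] mm [-385.4 -142.1    5. ] deg [ -0.1  -0.  -37. ]
```

Emit:
move_arm(series="-0.3 -0.1 0 0 0 0;-0.6 -0.2 0 0 0 0;-0.9 -0.3 0 0 0 0;-1 -0.4 0 0 0 0", jaw=0.5)

```text
time_s: 0.5
ee_pos: [0.3279, 0.4245, 0.2553]
tool_rot: [-3.141, 0.001, 2.771]
ft_force: [0.3, -0.0, 0.4]
opening: 0.0584
grasp_force: 0.0
```

Emit:
move_arm(series="-0.3 -0.1 0 0 0 0;-0.6 -0.2 0 0 0 0;-0.9 -0.3 0 0 0 0;-1 -0.4 0 0 0 0")

```text
time_s: 0.9
ee_pos: [0.4464, 0.3142, 0.2554]
tool_rot: [-3.141, 0.001, 2.771]
ft_force: [-0.8, 0.2, 0.5]
opening: 0.044
grasp_force: 0.0
```

Emit:
move_arm(series="-0.2 -0.05 0 0 0 -0.06;-0.4 -0.1 0 0 0 -0.12;-0.57 -0.15 0 0 0 -0.19;-0.57 -0.15 0 0 0 -0.25;-0.57 -0.15 0 0 0 -0.308;-0.57 -0.15 0 0 0 -0.308;-0.57 -0.15 0 0 0 -0.308")

```text
time_s: 1.6
ee_pos: [0.515, 0.265, 0.2554]
tool_rot: [3.142, -0.001, -2.868]
ft_force: [-0.4, 0.2, -0.0]
opening: 0.0439
grasp_force: 0.0
```

```bash
cat >> h.py <<'E'
def snap(n,name):
    from plant import monitor,eyes
    st=monitor.state();c=eyes.calibration(n);p,d=eyes.read_camera(n)
    cv2.imwrite(f"pics/{name}.png",p);np.savez(f"{name}.npz",p=p,d=d,**c);return p,d,c,st
E
python3 - <<'E'
from h import *
np.set_printoptions(precision=4,suppress=True)
p,d,c,st=snap("wrist","w1");print(st["ee_pos"],st["tool_rot"],st["time_s"],st["ft_force"])
W=cloud(p,d,c);print(np.nanmedian(W[...,2]))
q=W.reshape(-1,3);q=q[np.isfinite(q[:,0])&(q[:,2]<.06)]
lug=q[(q[:,2]>.047)&(q[:,0]>.47)&(q[:,0]<.53)&(abs(q[:,1]-.265)<.03)]
print(len(lug),lug.mean(0),cv2.minAreaRect((lug[:,:2]*1000).astype(np.float32)))
s=q[(q[:,2]>.008)&(q[:,2]<.03)&(q[:,0]>.535)&(q[:,0]<.61)&(abs(q[:,1]-.275)<.025)]
vx,vy,x,y=cv2.fitLine(s[:,:2].astype(np.float32),cv2.DIST_HUBER,0,.01,.01).ravel();print(len(s),np.rad2deg(np.arctan2(vy,vx)),x,y,s.max(0))
E
```

```text
[0.515  0.265  0.2554] [ 3.1415 -0.0007 -2.8675] 1.6 [-0.428   0.2437 -0.0113]
-0.00071368851234376
304 [0.4973 0.2673 0.0506] ((497.44451904296875, 267.1767883300781), (19.72709083557129, 9.772610664367676), 16.249473571777344)
591 14.446442 0.56106097 0.28351325 [0.5896 0.2947 0.0158]
```

View pics/w1.png

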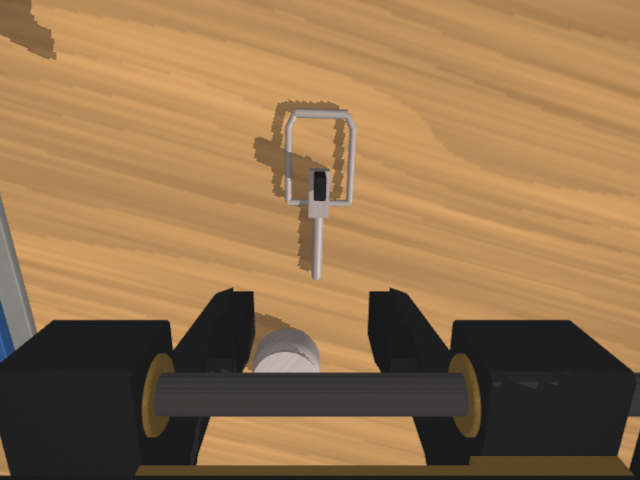

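The wrist view shows the pin with its lug at (320,186), tip at (316,277) and the ring folded back at (320,112). Lug centre is about (0.4974, 0.2672), yaw about 15.3°.

Run:
```python
from h import *
plan([.4974,.2672,.041],[np.pi,0,np.deg2rad(15.3)-np.pi])
```

```text
shift [0.108 0.045 1.43 ] turn [ 0.    -0.     0.004] mm [ 16.2   6.8 214.5] deg [ 0.  -0.   0.4]
```

Emit:
move_arm(series="0.05 0.02 0.3 0 0 0;0.1 0.045 0.6 0 0 0.004;0.108 0.045 0.9 0 0 0.004;0.108 0.045 1 0 0 0.004")

```text
time_s: 2.05
ee_pos: [0.4942, 0.2663, 0.1012]
tool_rot: [-3.141, -0.008, -2.874]
ft_force: [-0.8, -0.2, -0.1]
opening: 0.0439
grasp_force: 0.0
```

Emit:
move_arm(series="0 0 0.15 0 0 0;0 0 0.3 0 0 0;0 0 0.4 0 0 0;0 0 0.43 0 0 0;0 0 0.43 0 0 0;0 0 0.43 0 0 0")

```text
time_s: 2.65
ee_pos: [0.4987, 0.2674, 0.0424]
tool_rot: [3.142, 0.002, -2.873]
ft_force: [0.2, 0.3, 0.4]
opening: 0.0441
grasp_force: 0.0
```

Emit:
move_arm(series="0 0 0 0 0 0;0 0 0 0 0 0;0 0 0 0 0 0;0 0 0 0 0 0;0 0 0 0 0 0;0 0 0 0 0 0", jaw=0, newtons=40)

```text
time_s: 3.25
ee_pos: [0.4979, 0.2671, 0.0414]
tool_rot: [3.142, 0.0, -2.873]
ft_force: [-0.6, -1.1, 2.2]
opening: 0.0099
grasp_force: 39.9
```

Run:
```python
from h import *
plan([.44,-.124,.2],[np.pi,0,np.deg2rad(18.5)-np.pi])
```

```text
shift [ 1.064 -2.411 -1.058] turn [ 0.     0.    -0.026] mm [ 159.7 -361.7 -158.7] deg [ 0.   0.  -3.1]
```

Emit:
move_arm(series="0 0 -0.05 0 0 0;0 0 -0.2 0 0 0;0 0 -0.5 0 0 0;0 0 -0.8 0 0 0;0 0 -1 0 0 0;0 0 -1 0 0 0")

```text
time_s: 3.85
ee_pos: [0.5006, 0.268, 0.1968]
tool_rot: [3.141, 0.01, -2.872]
ft_force: [0.3, 0.1, -2.7]
opening: 0.0092
grasp_force: 39.9
```

Emit:
move_arm(series="0.07 -0.2 0 0 0 0;0.17 -0.5 0 0 0 0;0.27 -0.75 0 0 0 0;0.36 -1 0 0 0 0")

```text
time_s: 4.25
ee_pos: [0.4839, 0.1067, 0.1895]
tool_rot: [3.141, -0.003, -2.872]
ft_force: [0.7, -0.6, -1.7]
opening: 0.0095
grasp_force: 39.9
```

Emit:
move_arm(series="0.12 -0.25 0 0 0 0;0.24 -0.5 0 0 0 0;0.35 -0.8 0 0 0 0;0.4 -1 0 0 0 0")

```text
time_s: 4.65
ee_pos: [0.4658, -0.0546, 0.1897]
tool_rot: [3.141, -0.002, -2.874]
ft_force: [0.2, -0.2, -1.9]
opening: 0.0099
grasp_force: 39.9
```

Emit:
move_arm(series="0.15 -0.2 0 0 0 -0.01;0.25 -0.35 0 0 0 -0.026;0.3 -0.41 0 0 0 -0.026;0.3 -0.41 0 0 0 -0.026;0.3 -0.41 0 0 0 -0.026")

```text
time_s: 5.15
ee_pos: [0.4403, -0.1229, 0.1906]
tool_rot: [3.14, -0.0, -2.819]
ft_force: [-0.6, 0.5, -2.0]
opening: 0.0098
grasp_force: 39.9
```

Run:
```python
from h import *
np.set_printoptions(precision=4,suppress=True)
p,d,c,st=snap("wrist","w2");print(st["ee_pos"],st["tool_rot"],st["time_s"],st["ft_force"])
p2,d2,c2,_=snap("side","s2")
W=cloud(p,d,c).reshape(-1,3)
t=W[(W[:,2]>.106)&(W[:,2]<.123)&(abs(W[:,0]-.587)<.06)&(abs(W[:,1]+.075)<.05)];print(len(t))
if len(t)>20: print(cv2.minAreaRect((t[:,:2]*1000).astype(np.float32)),t.mean(0))
cv2.imwrite("pics/c2.png",np.hstack([cv2.resize(p,(400,300)),cv2.resize(p2[150:300,250:450],(400,300))]))
```

```text
[ 0.4403 -0.1229  0.1906] [ 3.1402 -0.0005 -2.8191] 5.15 [-0.6248  0.4668 -1.9925]
253
((565.3597412109375, -80.86827087402344), (3.0351314544677734, 29.552457809448242), 19.5721378326416) [ 0.5654 -0.0803  0.1098]
```

View pics/c2.png

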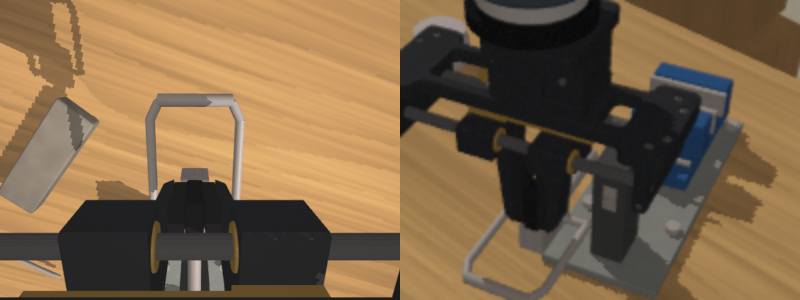

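The composite shows the wrist view with the ring and grip intact, and the foot's front partly visible under the fingers. The side view shows the slot at about (608,195) with the pin held level in front of it. Next I'll refine the foot pose.

Run:
```python
from h import *
np.set_printoptions(precision=4,suppress=True)
psi=np.deg2rad(18.5)
for n in("side0","scene0","w2"):
    f=np.load(n+".npz");print(n,"cam",-f["R"].T@f["t"])
    W=cloud(f["p"],f["d"],f).reshape(-1,3);br=f["p"].reshape(-1,3).max(1)
    e=W-[.587,-.075,0];X=e[:,0]*np.cos(psi)+e[:,1]*np.sin(psi);Y=-e[:,0]*np.sin(psi)+e[:,1]*np.cos(psi);Z=W[:,2]
    fr=(abs(X+.02)<.006)&(abs(Y)<.022)&(Z>.02)&(Z<.112)
    if fr.sum()>30:
        a=np.polyfit(Y[fr],X[fr],1);print(" front X at0",a[1],"slope deg",np.rad2deg(a[0]),"Y pct",np.percentile(Y[fr],[1,99]),"n",fr.sum())
    top=(abs(Z-.115)<.003)&(abs(X)<.03)&(abs(Y)<.025)
    if top.sum()>30: print(" top Y",np.percentile(Y[top],[1,50,99]),"X",np.percentile(X[top],[1,50,99]),"Z",np.median(Z[top]))
    # stud seen through the slot: points 3..9 mm behind the face
    sl=(X>-.0175)&(X<-.012)&(abs(Y)<.01)&(abs(Z-.08)<.018)
    print(" slot pts",sl.sum(),(Y[sl].mean(),Z[sl].mean(),np.percentile(Y[sl],[3,97]),np.percentile(Z[sl],[3,97])) if sl.sum()>5 else "")
```

```text
side0 cam [ 0.1448 -0.4278  0.5738]
 front X at0 -0.019182485685090712 slope deg -0.7092965538273734 Y pct [-0.0153  0.015 ] n 670
 top Y [-0.015  -0.0006  0.0147] X [-0.0209 -0.0023  0.0189] Z 0.11539828933946313
 slot pts 72 (np.float64(0.00185046403631774), np.float64(0.07779522265623912), array([-0.0043,  0.0075]), array([0.0649, 0.0912]))
scene0 cam [1.2106 0.1159 0.6738]
 top Y [-0.0146 -0.      0.0146] X [-0.0193  0.0029  0.0218] Z 0.1154990016405067
 slot pts 0 
w2 cam [ 0.368  -0.1469  0.3185]
 front X at0 -0.022149411680991236 slope deg -0.2510262255610531 Y pct [-0.0136  0.0161] n 1138
 top Y [-0.0132  0.0078  0.0158] X [-0.0235 -0.0224 -0.0214] Z 0.11274827663615945
 slot pts 0
```

Run:
```python
from h import *
plan([.4656,-.1155,.1114],[np.pi,0,np.deg2rad(18.6)-np.pi])
```

```text
shift [-0.172 -0.009  0.53 ] turn [ 0. -0. -0.] mm [-25.9  -1.4  79.5] deg [ 0. -0. -0.]
```

Emit:
move_arm(series="0 0 0.2 0 0 0;0 -0.01 0.4 0 0 0;-0.08 -0.01 0.53 0 0 0;-0.17 -0.01 0.53 0 0 0;-0.17 -0.01 0.53 0 0 0;-0.17 -0.01 0.53 0 0 0")

```text
time_s: 5.85
ee_pos: [0.4664, -0.1168, 0.1129]
tool_rot: [-3.14, 0.001, -2.816]
ft_force: [-0.3, 0.5, -0.8]
opening: 0.0099
grasp_force: 39.9
```

Run:
```python
from h import *
np.set_printoptions(precision=4,suppress=True)
p,d,c,st=snap("side","s3");print(st["ee_pos"],st["tool_rot"],st["time_s"],st["ft_force"])
psi=np.deg2rad(18.6);R=Ro.from_euler("xyz",st["tool_rot"]).as_matrix()
o=st["ee_pos"]+R@[-.020,0,.0314]
ax=-R[:,0]
pts=np.array([o+ax*.012,o+ax*.076]);f=np.array([[.587,-.075,0]]);X=np.array([np.cos(psi),np.sin(psi),0]);Y=np.array([-np.sin(psi),np.cos(psi),0])
sl=[f[0]-.02*X+a*Y+[0,0,.08+b] for a,b in((-.007,-.015),(.007,-.015),(.007,.015),(-.007,.015))]
print(proj(pts,c),proj(np.array(sl),c))
x0,y0=300,190
im=cv2.resize(p[y0:y0+100,x0:x0+110],None,fx=7,fy=6,interpolation=cv2.INTER_CUBIC)
for q,col in[(a,(0,0,255)) for a in proj(pts,c)]+[(a,(0,255,0)) for a in proj(np.array(sl),c)]: cv2.circle(im,(int((q[0]-x0+.5)*7),int((q[1]-y0+.5)*6)),3,col,-1)
cv2.imwrite("pics/s3c.png",im)
```

```text
[ 0.4664 -0.1168  0.1129] [-3.1402  0.0012 -2.8164] 5.85 [-0.3266  0.5325 -0.8058]
[[335.979  278.6795]
 [351.9204 253.6161]] [[357.4037 257.6273]
 [349.848  255.2193]
 [350.4507 242.0584]
 [358.2116 244.4439]]
```

View pics/s3c.png

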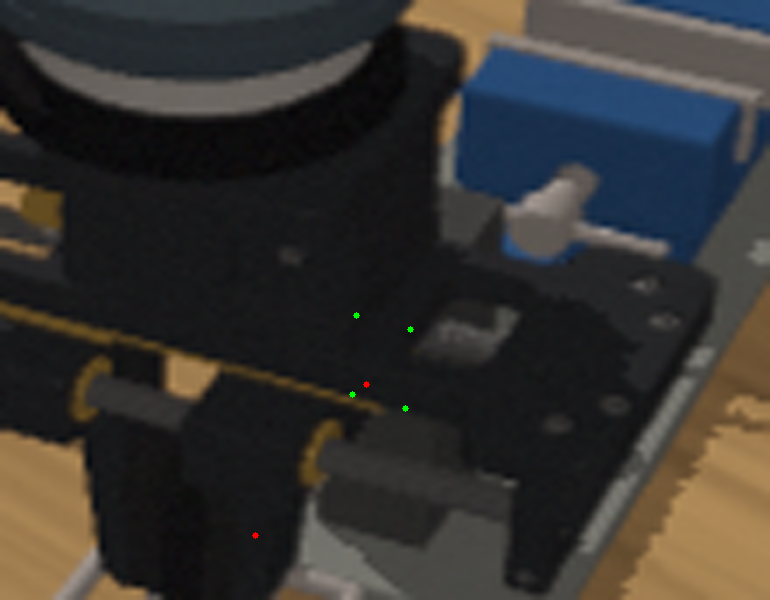

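The gripper hides the slot in this view: the predicted slot corners are at (350–410, 315–408) and the tip at (366,384), so they roughly agree. I'll go by feel from here.

Emit:
move_arm(series="0 0.009 0.01 0 0 0;-0.03 0.009 0.01 0 0 0;-0.06 0.009 0.01 0 0 0;-0.08 0.009 0.01 0 0 0;-0.09 0.009 0.01 0 0 0;-0.09 0.009 0.01 0 0 0;-0.09 0.009 0.01 0 0 0")

```text
time_s: 6.6
ee_pos: [0.4775, -0.1114, 0.1101]
tool_rot: [3.141, -0.0, -2.818]
ft_force: [-0.5, -1.3, -2.0]
opening: 0.0093
grasp_force: 39.9
```

Emit:
move_arm(series="-0.007 0 0 0 0 0;-0.013 0 0 0 0 0;-0.013 0 0 0 0 0")

```text
time_s: 6.9
ee_pos: [0.4794, -0.1108, 0.1102]
tool_rot: [3.142, -0.0, -2.818]
ft_force: [0.0, -0.6, -1.5]
opening: 0.0097
grasp_force: 39.9
```

Emit:
move_arm(series="-0.007 0 0 0 0 0;-0.007 0 0 0 0 0;-0.007 0 0 0 0 0")

```text
time_s: 7.2
ee_pos: [0.48, -0.1105, 0.11]
tool_rot: [3.141, -0.001, -2.818]
ft_force: [-2.2, -0.6, -2.3]
opening: 0.0098
grasp_force: 39.9
```

Emit:
move_arm(series="0.003 0.01 0 0 0 0;0.003 0.02 0 0 0 0;0.003 0.02 0 0 0 0")

```text
time_s: 7.5
ee_pos: [0.4789, -0.1076, 0.1102]
tool_rot: [3.141, -0.0, -2.818]
ft_force: [-1.0, -0.9, -3.2]
opening: 0.0096
grasp_force: 39.9
```

Emit:
move_arm(series="0 -0.01 0 0 0 0;0 -0.02 0 0 0 0;0 -0.03 0 0 0 0;0 -0.04 0 0 0 0;0 -0.04 0 0 0 0")

```text
time_s: 8.0
ee_pos: [0.4807, -0.1132, 0.11]
tool_rot: [3.14, -0.001, -2.818]
ft_force: [-1.6, 2.3, -2.3]
opening: 0.0096
grasp_force: 40.1
```

Emit:
move_arm(series="0 0.02 0 0 0 0;0 0.04 0 0 0 0;0 0.05 0 0 0 0;0 0.05 0 0 0 0")

```text
time_s: 8.4
ee_pos: [0.4787, -0.1066, 0.1104]
tool_rot: [-3.141, 0.0, -2.818]
ft_force: [-0.4, -2.2, -3.1]
opening: 0.0094
grasp_force: 39.9
```

Emit:
move_arm(series="0 -0.02 0 0 0 0;0 -0.04 0 0 0 0;0 -0.06 0 0 0 0;0 -0.06 0 0 0 0")

```text
time_s: 8.8
ee_pos: [0.481, -0.1143, 0.1098]
tool_rot: [3.14, -0.001, -2.818]
ft_force: [-3.2, 4.8, -2.5]
opening: 0.0096
grasp_force: 40.3
```

Emit:
move_arm(series="0 0.02 0 0 0 0;0 0.031 0 0 0 0;-0.007 0.031 0 0 0 0;-0.014 0.031 0 0 0 0;-0.014 0.031 0 0 0 0;-0.014 0.031 0 0 0 0")

```text
time_s: 9.4
ee_pos: [0.4815, -0.11, 0.1099]
tool_rot: [3.141, -0.001, -2.818]
ft_force: [-3.6, -1.7, -4.7]
opening: 0.0099
grasp_force: 39.9
```

Emit:
move_arm(series="-0.003 0.004 0.007 0 0 0;-0.003 0.004 0.014 0 0 0;-0.003 0.004 0.014 0 0 0")

```text
time_s: 9.7
ee_pos: [0.4825, -0.1091, 0.1081]
tool_rot: [-3.141, 0.001, -2.818]
ft_force: [-1.1, -0.8, -3.8]
opening: 0.0095
grasp_force: 39.9
```

Emit:
move_arm(series="0 0 0.007 0 0 0;0 0 0.014 0 0 0;0 0 0.014 0 0 0")

```text
time_s: 10.0
ee_pos: [0.4829, -0.1092, 0.1064]
tool_rot: [-3.141, 0.002, -2.818]
ft_force: [-0.3, 0.1, -2.6]
opening: 0.0096
grasp_force: 39.9
```

Emit:
move_arm(series="-0.007 0 0 0 0 0;-0.014 0 0 0 0 0;-0.02 0 0 0 0 0;-0.02 0 0 0 0 0")

```text
time_s: 10.4
ee_pos: [0.4853, -0.1082, 0.1061]
tool_rot: [-3.141, 0.0, -2.818]
ft_force: [-0.8, -0.5, -1.5]
opening: 0.0097
grasp_force: 39.9
```

Emit:
move_arm(series="-0.02 0 0 0 0 0;-0.04 0 0 0 0 0;-0.06 0 0 0 0 0;-0.08 0 0 0 0 0;-0.1 0 0 0 0 0;-0.1 0 0 0 0 0")

```text
time_s: 11.0
ee_pos: [0.4997, -0.1033, 0.1061]
tool_rot: [-3.141, 0.0, -2.818]
ft_force: [0.6, 0.8, -1.2]
opening: 0.0098
grasp_force: 39.9
```

Emit:
move_arm(series="-0.03 0 0 0 0 0;-0.06 0 0 0 0 0;-0.09 0 0 0 0 0;-0.12 0 0 0 0 0;-0.15 0 0 0 0 0;-0.18 0 0 0 0 0;-0.2 0 0 0 0 0;-0.2 0 0 0 0 0")

```text
time_s: 11.8
ee_pos: [0.5281, -0.0938, 0.106]
tool_rot: [-3.141, 0.0, -2.818]
ft_force: [-0.4, -0.8, -2.3]
opening: 0.0096
grasp_force: 39.9
```

Emit:
move_arm(series="-0.02 0 0 0 0 0;-0.04 0 0 0 0 0;-0.055 0 0 0 0 0;-0.065 0 0 0 0 0;-0.075 0 0 0 0 0;-0.075 0 0 0 0 0")

```text
time_s: 12.4
ee_pos: [0.5359, -0.0911, 0.1058]
tool_rot: [3.141, -0.006, -2.818]
ft_force: [-11.8, -5.3, 6.6]
opening: 0.0096
grasp_force: 39.9
```

Emit:
move_arm(series="-0.007 0 0 0 0 0;-0.014 0 0 0 0 0;-0.014 0 0 0 0 0")

```text
time_s: 12.7
ee_pos: [0.5361, -0.091, 0.1058]
tool_rot: [3.14, -0.011, -2.817]
ft_force: [-20.6, -8.2, 12.7]
opening: 0.0099
grasp_force: 39.9
```

Run:
```python
from h import *
np.set_printoptions(precision=4,suppress=True)
p,d,c,st=snap("scene","sc4");print(st["ee_pos"],st["tool_rot"],st["ft_force"],st["qpos"])
cv2.imwrite("pics/sc4c.png",cv2.resize(p[190:310,220:360],None,fx=5,fy=5,interpolation=cv2.INTER_CUBIC))
```

```text
[ 0.5361 -0.091   0.1058] [ 3.1399 -0.0106 -2.8175] [-20.6198  -8.2333  12.6922] [-0.3834  0.3039  1.7905 -0.0064  1.0564 -2.2751]
```

View pics/sc4c.png

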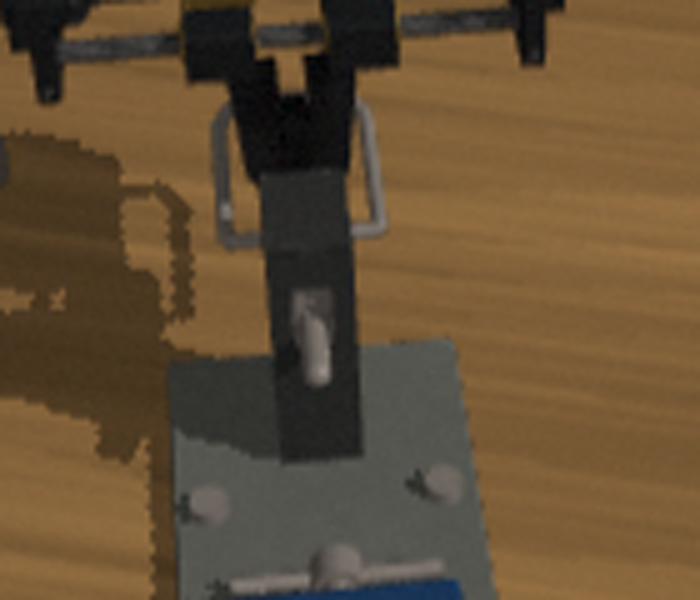

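The tip protrudes at (318,385) in the crop, the ring is still folded back, and the shoulder is against the foot with a 22 N push. I'll release now.

Emit:
move_arm(series="0.014 0 0 0 0 0;0.022 0 0 0 0 0;0.022 0 0 0 0 0")

```text
time_s: 13.05
ee_pos: [0.5358, -0.0911, 0.1057]
tool_rot: [3.141, -0.003, -2.818]
ft_force: [-6.6, -3.7, 2.1]
opening: 0.0095
grasp_force: 39.9
```

Emit:
move_arm(series="0 0 0 0 0 0;0 0 0 0 0 0;0 0 0 0 0 0", jaw=0.3)

```text
time_s: 13.35
ee_pos: [0.5378, -0.0907, 0.1064]
tool_rot: [-3.141, 0.001, -2.818]
ft_force: [-0.1, 0.1, -0.1]
opening: 0.0262
grasp_force: 0.0
```

Emit:
move_arm(series="0 0 -0.1 0 0 0;0 0 -0.3 0 0 0;0.1 0 -0.6 0 0 0;0.3 0 -0.7 0 0 0;0.5 0 -0.7 0 0 0;0.6 0 -0.7 0 0 0;0.6 0 -0.7 0 0 0;0.6 0 -0.7 0 0 0")

```text
time_s: 14.15
ee_pos: [0.4524, -0.1193, 0.2113]
tool_rot: [-3.141, 0.001, -2.819]
ft_force: [-0.0, 0.3, 0.2]
opening: 0.0267
grasp_force: 0.0
```

Run:
```python
from h import *
np.set_printoptions(precision=4,suppress=True)
p,d,c,st=snap("wrist","w5");print(st["ee_pos"],st["tool_rot"],st["time_s"],st["ft_force"])
p2,d2,c2,_=snap("side","s5")
ps=np.deg2rad(18.6);F=np.array([[np.cos(ps),np.sin(ps),0],[-np.sin(ps),np.cos(ps),0],[0,0,1]])
for n,pp,dd,cc in(("w",p,d,c),("s",p2,d2,c2)):
    W=(cloud(pp,dd,cc).reshape(-1,3)-[.587,-.075,0])@F.T
    lug=W[(abs(W[:,0]+.053)<.02)&(abs(W[:,1])<.012)&(W[:,2]>.095)&(W[:,2]<.125)]
    bar=W[(W[:,0]<-.095)&(W[:,0]>-.13)&(abs(W[:,1])<.02)&(W[:,2]>.05)&(W[:,2]<.11)]
    tip=W[(W[:,0]>.022)&(W[:,0]<.06)&(abs(W[:,1])<.015)&(W[:,2]>.055)&(W[:,2]<.1)]
    for k,q in(("lug",lug),("bar",bar),("tip",tip)): print(n,k,len(q),*(np.percentile(q,[2,50,98],axis=0) if len(q)>5 else ""))
cv2.imwrite("pics/c5.png",np.hstack([cv2.resize(p,(400,300)),cv2.resize(p2[190:310,290:450],(400,300))]))
```

```text
[ 0.4524 -0.1193  0.2113] [-3.1413  0.0009 -2.819 ] 14.15 [-0.0184  0.3244  0.1667]
w lug 344 [-0.0669 -0.0039  0.0956] [-0.0659  0.0011  0.1091] [-0.0607  0.0056  0.1132]
w bar 697 [-0.1167 -0.0189  0.0671] [-0.114  -0.0001  0.0708] [-0.1091  0.0192  0.0727]
w tip 0
s lug 134 [-0.065  -0.0059  0.0958] [-0.0595 -0.0023  0.1102] [-0.046   0.0038  0.1155]
s bar 125 [-0.1149 -0.0196  0.0677] [-0.1126 -0.0011  0.072 ] [-0.1074  0.0191  0.0744]
s tip 0
```

View pics/c5.png

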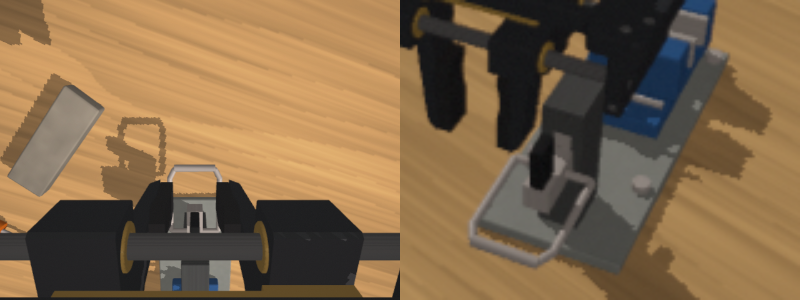

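The wrist view shows the ring bar at (195,167) and the lug at (194,222). The side view shows the pin seated, with the ring folded back and level. Next I'll pinch the bar with the tool turned 90°.

Run:
```python
from h import *
plan([.4818,-.1104,.078],[np.pi,0,np.deg2rad(108.6)])
```

```text
shift [-0.203 -0.007  0.887] turn [0.    0.    0.749] mm [-30.4  -1.  133. ] deg [ 0.   0.  89.9]
```

Emit:
move_arm(series="-0.05 0 0 0 0 0.07;-0.1 0 0 0 0 0.14;-0.203 -0.007 0 0 0 0.21;-0.203 -0.007 0 0 0 0.28;-0.203 -0.007 0 0 0 0.35;-0.203 -0.007 0 0 0 0.42;-0.203 -0.007 0 0 0 0.49;-0.203 -0.007 0 0 0 0.56;-0.203 -0.007 0.1 0 0 0.63;-0.203 -0.007 0.2 0 0 0.7;-0.203 -0.007 0.3 0 0 0.749;-0.203 -0.007 0.3 0 0 0.749")

```text
time_s: 15.45
ee_pos: [0.4803, -0.1096, 0.1636]
tool_rot: [-3.138, -0.004, 1.896]
ft_force: [-0.3, -0.2, -0.1]
opening: 0.0268
grasp_force: 0.0
```

Run:
```python
from h import *
plan([.4818,-.1104,.078],[np.pi,0,np.deg2rad(108.6)])
p,d,c,st=snap("wrist","w6");print(st["time_s"],st["ee_pos"])
cv2.imwrite("pics/w6c.png",cv2.resize(p,(400,300)))
```

```text
shift [-0.011  0.01   0.571] turn [-0.002 -0.002  0.   ] mm [-1.6  1.5 85.6] deg [-0.2 -0.2  0. ]
15.45 [ 0.48027088 -0.1095538   0.16361568]
```

View pics/w6c.png

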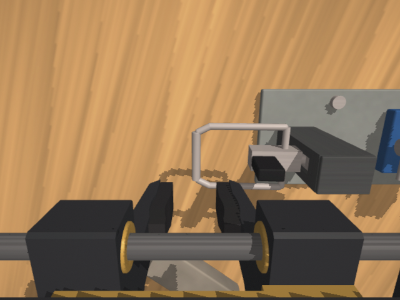

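The bar (196,160) lies centred between the open fingers (172 and 218), so I'll descend.

Emit:
move_arm(series="-0.01 0.01 0.15 0 0 0;-0.01 0.01 0.3 0 0 0;-0.01 0.01 0.45 0 0 0;-0.01 0.01 0.53 0 0 0;-0.01 0.01 0.57 0 0 0;-0.01 0.01 0.57 0 0 0;-0.01 0.01 0.57 0 0 0")

```text
time_s: 16.2
ee_pos: [0.4837, -0.1118, 0.0814]
tool_rot: [3.141, 0.001, 1.897]
ft_force: [-1.1, 0.2, -0.7]
opening: 0.0265
grasp_force: 0.0
```

Emit:
move_arm(series="0 0 0 0 0 0;0 0 0 0 0 0;0 0 0 0 0 0;0 0 0 0 0 0;0 0 0 0 0 0", jaw=0, newtons=15)

```text
time_s: 16.7
ee_pos: [0.4825, -0.1117, 0.0805]
tool_rot: [-3.141, -0.0, 1.896]
ft_force: [-5.1, -2.4, 0.4]
opening: 0.0073
grasp_force: 15.0
```

Emit:
move_arm(series="-0.004 0 -0.06 0 0 0;0.002 0 -0.06 0 0 0;0 0.002 -0.121 0 0 0;0 0.026 -0.209 0 0 0;0 0.064 -0.292 0 0 0;0 0.064 -0.292 0 0 0")

```text
time_s: 17.3
ee_pos: [0.4932, -0.1091, 0.1273]
tool_rot: [3.141, 0.002, 1.897]
ft_force: [-6.6, -2.9, 3.8]
opening: 0.0073
grasp_force: 15.0
```

Emit:
move_arm(series="0 0.043 -0.083 0 0 0;0 0.108 -0.149 0 0 0;0 0.185 -0.203 0 0 0;0 0.27 -0.243 0 0 0;0 0.361 -0.267 0 0 0;0 0.361 -0.267 0 0 0")

```text
time_s: 17.9
ee_pos: [0.547, -0.0912, 0.1677]
tool_rot: [3.136, 0.004, 1.897]
ft_force: [-1.8, -0.8, 8.1]
opening: 0.0065
grasp_force: 15.2
```

Emit:
move_arm(series="0 0 0 0 0 0;0 0 0 0 0 0;0 0 0 0 0 0", jaw=0.3)

```text
time_s: 18.2
ee_pos: [0.5433, -0.091, 0.1643]
tool_rot: [3.142, -0.0, 1.896]
ft_force: [-0.6, -0.1, 0.1]
opening: 0.0259
grasp_force: 0.0
```

Emit:
move_arm(series="0 0 -0.05 0 0 0;0 0 -0.2 0 0 0;0 -0.2 -0.4 0 0 0;0 -0.5 -0.5 0 0 0;0 -0.7 -0.5 0 0 0;0 -0.7 -0.5 0 0 0")

```text
time_s: 18.8
ee_pos: [0.4417, -0.1254, 0.2402]
tool_rot: [3.142, 0.001, 1.894]
ft_force: [-0.1, 0.7, 0.1]
opening: 0.0266
grasp_force: 0.0
```

Emit:
move_arm(series="0 0 0 0 0 -0.07;0 0 0 0 0 -0.14;0 0 0 0 0 -0.21;0 0 0 0 0 -0.28;0 0 0 0 0 -0.35;0 0 0 0 0 -0.42;0 0 0 0 0 -0.49;0 0 0 0 0 -0.56;0 0 0 0 0 -0.63;0 0 0 0 0 -0.7;0 0 0 0 0 -0.75;0 0 0 0 0 -0.75", jaw=0)

```text
time_s: 20.0
ee_pos: [0.4444, -0.1246, 0.2395]
tool_rot: [3.142, 0.0, -2.815]
ft_force: [0.3, -0.1, -1.3]
opening: 0.0004
grasp_force: 0.0
```

```bash
cat >> h.py <<'E'
ps=np.deg2rad(18.6);F=np.array([[np.cos(ps),np.sin(ps),0],[-np.sin(ps),np.cos(ps),0],[0,0,1]])
def fix(W): return (np.asarray(W)-[.587,-.075,0])@F.T
def unfix(X): return np.asarray(X)@F+[.587,-.075,0]
E
python3 - <<'E'
from h import *
np.set_printoptions(precision=4,suppress=True)
L=[]
for n in("scene","side","wrist"):
    p,d,c,st=snap(n,n+"7");W=fix(cloud(p,d,c).reshape(-1,3))
    bar=W[(abs(W[:,0]+.03)<.06)&(abs(W[:,1])<.017)&(W[:,2]>.125)&(W[:,2]<.18)]
    print(n,len(bar),*(np.percentile(bar,[5,50,95],axis=0) if len(bar)>5 else ""))
    L.append(p)
print(st["ee_pos"],fix(st["ee_pos"]),st["tool_rot"],st["time_s"],st["ft_force"])
cv2.imwrite("pics/c7.png",np.hstack([cv2.resize(L[0][190:310,200:360],(400,300)),cv2.resize(L[1][170:310,270:457],(400,300))]))
E
```

```text
scene 92 [-0.0443 -0.0151  0.1488] [-0.04   -0.0004  0.1532] [-0.0374  0.0152  0.1557]
side 109 [-0.0466 -0.0151  0.1491] [-0.0445 -0.0005  0.1529] [-0.0408  0.0153  0.1552]
wrist 359 [-0.0468 -0.0155  0.1516] [-0.0447 -0.0013  0.1528] [-0.0414  0.0129  0.1538]
[ 0.4442 -0.1246  0.2394] [-0.1511 -0.0015  0.2394] [ 3.1415  0.0002 -2.8189] 20.1 [0.7368 0.7136 0.5799]
```

View pics/c7.png

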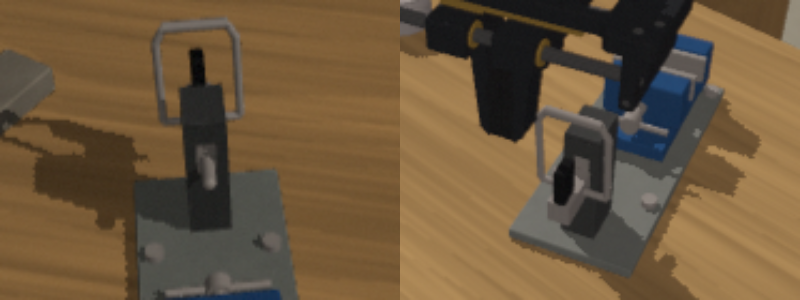

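The scene view shows the ring upright around the lug, with the pin's tip still out through the foot. The bar is at fixture X≈-0.0425, z≈0.1525, ring angle about 82°. Next I'll push it over with closed fingers.

Emit:
move_arm(series="-0.1 0.01 0.2 0 0 0;-0.2 0.01 0.4 0 0 0;-0.35 0.01 0.53 0 0 0;-0.47 0.01 0.53 0 0 0;-0.47 0.01 0.53 0 0 0")

```text
time_s: 20.65
ee_pos: [0.5113, -0.1002, 0.1592]
tool_rot: [3.141, -0.0, -2.817]
ft_force: [0.3, 0.3, 0.5]
opening: 0.0006
grasp_force: 0.0
```

Emit:
move_arm(series="-0.12 0 -0.02 0 0 0;-0.225 0 -0.027 0 0 0;-0.316 0 -0.02 0 0 0;-0.405 0 0 0 0 0;-0.487 0 0.037 0 0 0;-0.562 0 0.09 0 0 0;-0.625 0 0.13 0 0 0;-0.68 0 0.135 0 0 0;-0.75 0 0.135 0 0 0;-0.82 0 0.135 0 0 0;-0.82 0 0.135 0 0 0")

```text
time_s: 21.75
ee_pos: [0.6258, -0.0611, 0.1374]
tool_rot: [3.139, -0.004, -2.816]
ft_force: [0.0, 0.3, 0.2]
opening: 0.0002
grasp_force: 0.0
```

Run:
```python
from h import *
np.set_printoptions(precision=4,suppress=True)
for n in("scene","side"):
    p,d,c,st=snap(n,n+"8");W=fix(cloud(p,d,c).reshape(-1,3))
    for s in(-1,1):
        arm=W[(W[:,0]>-.03)&(W[:,0]<.06)&(abs(W[:,1]-s*.028)<.006)&(W[:,2]>.06)&(W[:,2]<.135)]
        if len(arm)>15: print(n,s,len(arm),"line deg",np.rad2deg(np.arctan(np.polyfit(arm[:,0],arm[:,2],1)[0])),arm.mean(0))
    bar=W[(W[:,0]>.025)&(W[:,0]<.06)&(abs(W[:,1])<.02)&(W[:,2]>.085)&(W[:,2]<.13)];print(n,len(bar),*(np.percentile(bar,[5,50,95],axis=0) if len(bar)>5 else ""))
    if n=="scene": cv2.imwrite("pics/s8c.png",cv2.resize(p[190:310,200:360],(400,300)))
print(fix(st["ee_pos"]),st["ft_force"])
```

```text
scene -1 43 line deg 24.237015502850607 [ 0.0057 -0.0265  0.098 ]
scene 1 53 line deg 24.98711271363058 [0.0114 0.0277 0.0973]
scene 115 [ 0.0334 -0.0174  0.1065] [0.0389 0.     0.1129] [0.0525 0.0182 0.1287]
side -1 128 line deg 25.987885248635703 [-0.0015 -0.0268  0.0945]
side 1 134 line deg 26.179601032201358 [0.0013 0.0281 0.0925]
side 139 [ 0.0287 -0.0173  0.1074] [ 0.0327 -0.0016  0.1112] [0.0355 0.0159 0.129 ]
[0.0423 0.0002 0.139 ] [ 0.6624 -0.4258 -0.0244]
```

View pics/s8c.png

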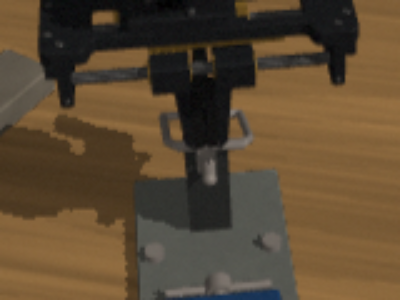

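The loop is now over the foot at about 155°, with the bar at (205,148) just under and ahead of the fingertips. I'll open slightly to straddle the nose and press down.

Emit:
move_arm(series="0 0 0 0 0 0;0 0 0.03 0 0 0;-0.01 0 0.07 0 0 0;-0.01 0 0.12 0 0 0;-0.01 0 0.17 0 0 0;-0.01 0 0.21 0 0 0;-0.01 0 0.24 0 0 0;-0.01 0 0.24 0 0 0", jaw=0.2)

```text
time_s: 22.65
ee_pos: [0.6276, -0.0608, 0.1026]
tool_rot: [3.141, -0.001, -2.816]
ft_force: [0.4, -0.1, -0.1]
opening: 0.0171
grasp_force: 0.2
```

Emit:
move_arm(series="0 0 0.013 0 0 0;0 0 0.027 0 0 0;0 0 0.027 0 0 0")

```text
time_s: 22.95
ee_pos: [0.6286, -0.061, 0.0999]
tool_rot: [-3.141, 0.001, -2.816]
ft_force: [0.3, 0.0, 2.0]
opening: 0.0173
grasp_force: 1.0
```

Emit:
move_arm(series="0 0 0.013 0 0 0;0 0 0.027 0 0 0;0 0 0.04 0 0 0;0 0 0.04 0 0 0")

```text
time_s: 23.35
ee_pos: [0.6281, -0.0609, 0.0935]
tool_rot: [-3.141, -0.0, -2.816]
ft_force: [0.6, -0.0, -0.4]
opening: 0.0175
grasp_force: 0.0
```

Emit:
move_arm(series="0 0 0.013 0 0 0;0 0 0.027 0 0 0;0 0 0.04 0 0 0;0 0 0.04 0 0 0")

```text
time_s: 23.75
ee_pos: [0.6276, -0.0609, 0.0868]
tool_rot: [3.141, -0.001, -2.816]
ft_force: [0.3, 0.2, -0.1]
opening: 0.0178
grasp_force: 0.0
```

Emit:
move_arm(series="0 0 0.013 0 0 0;0 0 0.025 0 0 0;0 0 0.025 0 0 0")

```text
time_s: 24.05
ee_pos: [0.6279, -0.0609, 0.0834]
tool_rot: [3.141, -0.001, -2.816]
ft_force: [0.4, -0.2, -1.4]
opening: 0.0178
grasp_force: 0.0
```

The 10-picture budget is used up, so from here I'll measure from depth only. Retreat and measure.

Emit:
move_arm(series="0 0 -0.2 0 0 0;0 0 -0.5 0 0 0;0.1 0 -0.7 0 0 0;0.4 0 -0.8 0 0 0;0.7 0 -0.8 0 0 0;1 0 -0.8 0 0 0;1 0 -0.8 0 0 0", jaw=0)

```text
time_s: 24.75
ee_pos: [0.4814, -0.109, 0.2029]
tool_rot: [3.14, -0.003, -2.818]
ft_force: [0.7, -0.1, 0.9]
opening: 0.0004
grasp_force: 0.0
```

```bash
cat > m.py <<'E'
from h import *
import sys
np.set_printoptions(precision=4,suppress=True)
for n in("scene","side"):
    p,d,c,st=snap(n,n+sys.argv[1]);W=fix(cloud(p,d,c).reshape(-1,3))
    for s in(-1,1):
        arm=W[(W[:,0]>-.03)&(W[:,0]<.04)&(abs(W[:,1]-s*.028)<.006)&(W[:,2]>.05)&(W[:,2]<.1)]
        if len(arm)>15: a=np.polyfit(arm[:,0],arm[:,2],1);print(n,s,len(arm),"deg",np.rad2deg(np.arctan(a[0])),"z@-.032",np.polyval(a,-.032),"z@.046",np.polyval(a,.046))
    for k,b in(("nose",(.022,.06,-.004,.004)),("barL",(.03,.065,.009,.02)),("barR",(.03,.065,-.02,-.009)),("lug",(-.08,-.035,-.008,.008))):
        m=(W[:,0]>b[0])&(W[:,0]<b[1])&(W[:,1]>b[2])&(W[:,1]<b[3])&(W[:,2]>(.1 if k=="lug" else .045))&(W[:,2]<.125)
        q=W[m]; print(n,k,len(q),*(np.percentile(q,[5,50,95],axis=0)[:,[0,2]] if len(q)>5 else ""))
print(st["time_s"],fix(st["ee_pos"]),st["ee_pos"],st["ft_force"])
E
python3 m.py 9
```

```text
scene -1 105 deg -7.8665818348415115 z@-.032 0.07507052013874424 z@.046 0.06429349200114119
scene 1 104 deg -7.942804864306017 z@-.032 0.07511126146477998 z@.046 0.06422846616272275
scene nose 67 [0.0233 0.0626] [0.0378 0.0792] [0.0443 0.0822]
scene barL 33 [0.038  0.0606] [0.0423 0.0654] [0.0448 0.0669]
scene barR 28 [0.0393 0.061 ] [0.0426 0.0651] [0.0453 0.0667]
scene lug 74 [-0.0661  0.1018] [-0.0503  0.1129] [-0.0474  0.1159]
side -1 84 deg -7.697754120243186 z@-.032 0.07498159027969094 z@.046 0.06443868983590224
side 1 51 deg -6.929703017780307 z@-.032 0.07436116381749819 z@.046 0.06488109552678072
side nose 0
side barL 0
side barR 27 [0.0362 0.0609] [0.0386 0.0646] [0.043  0.0664]
side lug 113 [-0.0686  0.1008] [-0.0634  0.1127] [-0.0509  0.115 ]
24.8 [-0.1085  0.0004  0.2038] [ 0.4841 -0.1092  0.2038] [0.3523 0.804  0.0637]
```

The ring is caught: the arms slope −7.8° and the bar is at z 0.063, below the nose. The lug has moved back about 3 mm, so I'll push the head home with closed fingers.

Emit:
move_arm(series="0 0 0.25 0 0 0;0 0 0.5 0 0 0;0 0 0.7 0 0 0;0 0 0.8 0 0 0;0 0 0.8 0 0 0;-0.06 0 0.8 0 0 0;-0.12 0 0.8 0 0 0;-0.12 0 0.8 0 0 0")

```text
time_s: 25.65
ee_pos: [0.5058, -0.1034, 0.0855]
tool_rot: [-3.139, 0.003, -2.815]
ft_force: [0.5, -0.7, 0.2]
opening: 0.0004
grasp_force: 0.0
```

Emit:
move_arm(series="-0.03 0.01 0 0 0 0;-0.06 0.01 0 0 0 0;-0.075 0.01 0 0 0 0;-0.075 0.01 0 0 0 0")

```text
time_s: 26.05
ee_pos: [0.5135, -0.0981, 0.084]
tool_rot: [-3.141, 0.0, -2.816]
ft_force: [-0.2, 0.1, 0.5]
opening: 0.0001
grasp_force: 0.0
```

Emit:
move_arm(series="-0.01 0 0 0 0 0;-0.02 0 0 0 0 0;-0.02 0 0 0 0 0")

```text
time_s: 26.35
ee_pos: [0.5161, -0.0972, 0.0838]
tool_rot: [3.142, -0.0, -2.816]
ft_force: [-2.3, -1.1, 1.1]
opening: 0.0006
grasp_force: 0.9
```

Emit:
move_arm(series="-0.01 0 0 0 0 0;-0.02 0 0 0 0 0;-0.02 0 0 0 0 0")

```text
time_s: 26.65
ee_pos: [0.5169, -0.0968, 0.0838]
tool_rot: [3.14, -0.005, -2.816]
ft_force: [-12.2, -4.6, 9.9]
opening: 0.0006
grasp_force: 6.8
```

Emit:
move_arm(series="-0.007 0 0 0 0 0;-0.014 0 0 0 0 0;-0.014 0 0 0 0 0")

```text
time_s: 26.95
ee_pos: [0.5172, -0.0966, 0.0838]
tool_rot: [3.14, -0.009, -2.815]
ft_force: [-22.9, -7.2, 17.9]
opening: 0.0003
grasp_force: 11.8
```

Emit:
move_arm(series="0.02 0 0 0 0 0;0.05 0 0 0 0 0;0.12 0 0 0 0 0;0.2 0 -0.1 0 0 0;0.25 0 -0.4 0 0 0;0.25 0 -0.7 0 0 0;0.25 0 -0.8 0 0 0;0.25 0 -0.8 0 0 0")

```text
time_s: 27.75
ee_pos: [0.4869, -0.1084, 0.2068]
tool_rot: [-3.137, 0.005, -2.816]
ft_force: [0.4, -1.8, -0.8]
opening: 0.0005
grasp_force: 0.0
```

```bash
python3 m.py 10
python3 - <<'E'
from h import *
np.set_printoptions(precision=4,suppress=True)
# gap between head's shoulder and foot, from each camera, relative measures
for n in("side9","side10","wrist"):
    if n=="wrist": p,d,c,st=snap(n,"w10")
    else: f=np.load(n+".npz");p,d,c=f["p"],f["d"],f
    W=fix(cloud(p,d,c).reshape(-1,3))
    fr=W[(abs(W[:,0]+.021)<.006)&(abs(W[:,1])<.015)&(W[:,2]>.098)&(W[:,2]<.112)]
    lb=W[(W[:,0]<-.05)&(W[:,0]>-.075)&(abs(W[:,1]-.0005)<.004)&(W[:,2]>.088)&(W[:,2]<.118)]
    hd=W[(W[:,0]<-.04)&(W[:,0]>-.075)&(abs(W[:,1])<.008)&(W[:,2]>.066)&(W[:,2]<.083)]
    a=np.polyfit(lb[:,2],lb[:,0],1) if len(lb)>9 else None
    print(n,"front",len(fr),np.median(fr[:,0]) if len(fr) else None,"lug back pct",np.percentile(lb[:,0],[3,10,50]) if len(lb) else None,"head back",len(hd),np.percentile(hd[:,0],[5,50]) if len(hd) else None)
E
```

```text
scene -1 106 deg -8.297079625402844 z@-.032 0.07619869120394596 z@.046 0.06482378205290411
scene 1 105 deg -7.994600898345971 z@-.032 0.07589397250132951 z@.046 0.06493928257638175
scene nose 72 [0.024  0.0631] [0.04 0.08] [0.0487 0.0822]
scene barL 28 [0.0436 0.0624] [0.0467 0.0657] [0.0497 0.0677]
scene barR 28 [0.0428 0.0628] [0.0469 0.0655] [0.0499 0.0671]
scene lug 74 [-0.0611  0.1013] [-0.0457  0.1135] [-0.043   0.1156]
side -1 88 deg -7.824237121344834 z@-.032 0.07559969194566216 z@.046 0.06488140455945851
side 1 49 deg -7.697865820394398 z@-.032 0.07548856870437251 z@.046 0.06494551341862406
side nose 0
side barL 0
side barR 27 [0.0404 0.0605] [0.0427 0.0647] [0.0476 0.0671]
side lug 113 [-0.0646  0.1014] [-0.0596  0.1129] [-0.0466  0.1156]
27.8 [-0.1064  0.0012  0.2046] [ 0.4858 -0.1078  0.2046] [-0.2943 -0.1994 -0.0269]
side9 front 116 -0.01986693594485961 lug back pct [-0.069  -0.0684 -0.0667] head back 80 [-0.068  -0.0663]
side10 front 113 -0.019824781684831976 lug back pct [-0.0648 -0.0645 -0.0629] head back 77 [-0.0636 -0.062 ]
wrist front 2 -0.022154766969112803 lug back pct [-0.0664 -0.0662 -0.0639] head back 22 [-0.0651 -0.0648]
```

```bash
python3 -c "
from plant import job
print(job.job_done())"
```

```text
the job is handed in; nothing more can be done
None
```

The job is handed in at about 28 s: the pin is fully home in the foot (head back face 42 mm from the foot, as it should be), the ring is snapped down about 8° below level under the tip, and the gripper is clear. The snap had worked the pin back about 4 mm, so I pushed it home again; those last positions come from camera depth, not a viewed picture, and no verdict was returned.

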